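# Lock a hand mill's collar on the shaft flat

## Robot

A 7-joint arm with a two-finger parallel gripper is mounted at the origin on a cart in front of the work surface, level with it; the furniture and walls round the work are solid. World frame = base frame: x ahead of the robot, y to its left, z up, the work surface at z = 0. Lengths are in m, angles in rad, forces in N, time in s.
With the tool pointing down it reaches from about 0.35 to 0.9 m from the base axis. Payload 7.2 kg.
Tool frame: the origin (TCP) lies midway between the tips of the shut fingers; the grasp point (between the pads) lies 19 mm behind it; z points along the fingers, y is the line along which they close (so a half turn about z gives the same grasp; the last joint's range is limited). The gripper opens to 88 mm and grips with 3 to 60 N. Pads are 20 mm wide; open, the fingers measure 115 mm over their backs; the gripper's body (75 mm by 178 mm) begins 61 mm behind the grasp point.
Start: joints at [-1.188, 0.411, -0.013, 1.596, 0.006, 1.134, -0.082], TCP at [0.272, 0.563, 0.223] pointing down, gripper open.
Joint ranges: [-2.95, 2.95], [-0.29, 1.99], [-1.47, 1.44], [0.14, 2.54], [-1.03, 4.17], [0.13, 1.85], [-2.86, 2.86]. Speed limits (rad/s): [2.39, 2.39, 3.01, 3.01, 3.14, 3.14, 3.14].

## Interface

Orientations are given as a unit quaternion [w, x, y, z].
In Python, from cell import bot, optics, order gives the robot as it stands.
- The arm moves only by the tool carry_out, never from a script. Its argument "rows" is a list that holds one entry, the list of rows, each a list of 7 numbers: the turn, a rotation vector about the tool's x, y, z in rad, then the shift along the tool's x, y, z in mm, then the closure in counts, from 0 (fully open) to 255 (shut). In form: [[[ax, ay, az, dx, dy, dz, grip], ...]]. A call has 1 to 5 rows; each row is the pose to reach, as a shift and turn from the pose commanded when the call began, along the tool's axes at that moment; what a row does not reach only later rows make up. A row lasts 1/8 s, in which the tool goes at most 62.5 mm and 10.7 degrees, less where a joint would pass 70% of its speed; a pose out of reach is approached as far as the arm can. A call with a gripper value outside its range is refused whole. The fingers move at their own pace and stop on an object; "newtons" is the grip in N (left out, the last holds). Time passes only in rows, so rows that repeat a pose let the fingers close. It gives the time, the measured TCP pose, the force, the opening and the grip force at its end, in the units of the state.
- bot.sense(): the state, without advancing time (a new reading comes with each control period).
- optics.snapshot(name): name is "side" or "top" or "wrist"; returns the picture (420x560x3 uint8, red, green, blue); there is no depth.
- optics.camera_params(name): a dict with "fx", "fy", "cx", "cy" (pixels), "k1" (the pictures are not rectified: a ray, as slopes to the right and down, at radius r is drawn at 1 + k1 r^2 times it, then the intrinsics apply), "position" and "orientation" of the camera in the world; the wrist camera has in their place "mount" (4x4, takes a point from camera to tool coordinates, whose origin is the TCP and whose axes are the flange's). Camera axes: x right, y down, z forward; pixel columns grow to the right and rows downward; lengths in m; the calibration is good to about 2 mm. A picture is of the moment at which its call begins: read the wrist's pose just before it. camera_params takes no time and is no camera call.
- order.sign_off(): hands the job in; it is judged then, once.
Trained networks look in the newest picture that a camera, given by its name, has taken for a name from the list of things; names that differ only in an ending like _2 or _b are one class to them, and where a whole thing is asked for, a point or a joint stands for the part that bears it (a point fixed in the world has none). Each returns a list of dicts, best first, with "confidence" (0 to 1); they miss things now and then, are a little off and sometimes report something else, mostly with a low value. They report only what shows in the picture. A call takes as long as a camera call.
- optics.find_in(camera, label): "box" ([left, top, right, bottom] in pixels, round what is visible of it).
- optics.place_of(camera, label): "centre" ([row, column] in pixels: a listed point, or the origin of a listed thing).
The state is a dict: "time_s": time; "joints": joint angles; "joint_velocities": joint speeds; "effort": joint torques, N m; "tool_pos": TCP position; "eef_rot": TCP orientation; "ft_force": force on the tool from outside, world axes, zero at the start; "wrist_torque": the same for the moment, N m; "width": opening from 0.0 (shut) to 1.0 (fully open); "grasp_force": force on a finger pad.
Only numpy, scipy, OpenCV 4.12 (cv2) and the standard library are available. Lean on these libraries where they do the work, as an engineer would, in place of code of your own. Each camera call takes 0.05 s, during which the arm holds its last target. There are 200 camera calls.

## Task

Two hand mills stand on the worktop with their tops off. On the one whose upright shaft has a flat cut along it, turn the loose collar until its lever screw squarely faces the flat, and only then push the screw's lever fully down to tighten it. Leave the other mill, with the plain round shaft, alone, and let go at the end.

Things in the scene. Friction and masses are not known exactly. Their poses are not given: they have to be found in the camera images.
- mill: Hand mill fixed to the worktop: wooden housing, 112 mm foot, 68 mm high; a D-shaped steel shaft 34 mm thick stands out of it, top at 138 mm. Origin: on the shaft axis at worktop height, z up, x out of the shaft's flat (flat 7 mm from the axis, rest round). Round the shaft a dark steel collar block, 56 x 44 x 28 mm, 88 to 116 mm above the worktop, which turns lightly (0.15 N m) and stays put.
- mill_screw (a point): On this collar: lever pin at the end of its clamp screw, 40 mm from the shaft axis, 102 mm above the worktop. Turns with the collar: x straight out along the screw, z up. The collar is long along x; its two plain grip sides lie at y = +/-22 mm. It starts 35 to 75 degrees anticlockwise (from above) of the flat; it faces the flat when this x points the same way as mill's x.
- mill_lever (a joint): Aluminium lever on that pin, 51 mm long, 20 mm wide, 6 mm thick, pointing out along the screw. Rad: 0 = open, sloping up and outward at 40 degrees; grows as it is pushed down; 0.75 = at its stop, tight, 3 degrees below level, its upper face then 2 mm above pin height at 38 mm out from the pin. Starts at 0 to 0.15. Friction only, about 7 N down at 38 mm; stays where left.
- plain_mill: The other mill, not to be touched: the same size and look with the same collar and lever, but its shaft is fully round with no flat. Fixed. Origin on its shaft axis at worktop height, z up.

How it is judged:
By the outcome, as a careful person would: the job done as asked, in the order asked, and still so for the second after the job is handed in, with the robot touching nothing.
It also fails if it takes over 38 s, if anything falls off the work surface, if the arm or the gripper's body presses on something with over 40 N, if the wrist force passes 120 N, or if a joint passes its speed limit or range.

## Working session

There is one attempt and no reset: what is moved stays moved. The work goes in short steps, Python scripts to look and compute and a tool call to move; the robot and the scene stay as the last step left them, time stands still between calls to the robot, and variables do not carry over. Pictures are saved under pics/ and viewed, at most 10 in all, crops included, and the job is handed in when it is done.

Besides the shell and the picture viewer there is one more tool, called after "Emit:" by a JSON object that holds its "op" and its "data". carry_out: Moves the arm, as the interface text tells. Its arguments: {"type":"object","properties":{"rows":{"type":"array","items":{"type":"array","items":{"type":"array","items":{"type":"number"}}}},"newtons":{"type":"number"}},"required":["rows"]}

```bash
mkdir -p pics; ls; cat > h.py <<'E'
import numpy as np, cv2
from scipy.spatial.transform import Rotation as R
from cell import bot, optics, order
def rot(q): return R.from_quat([q[1],q[2],q[3],q[0]])
def cam(name):
    p=optics.camera_params(name)
    if name=="wrist":
        s=bot.sense(); M=np.array(p["mount"]); r=rot(s["eef_rot"]).as_matrix()
        return p, r@M[:3,3]+np.array(s["tool_pos"]), r@M[:3,:3]
    return p, np.array(p["position"]), rot(p["orientation"]).as_matrix()
def ray(c,row,col):
    p,o,Rm=c; d=np.array([(col-p["cx"])/p["fx"],(row-p["cy"])/p["fy"]]); u=d.copy()
    for _ in range(20): u=d/(1+p["k1"]*(u@u))
    return o, Rm@np.array([u[0],u[1],1.])
def atz(c,rc,z):
    o,d=ray(c,*rc); return o+d*(z-o[2])/d[2]
def proj(c,P):
    p,o,Rm=c; q=Rm.T@(np.array(P)-o); u=q[:2]/q[2]; u=u*(1+p["k1"]*(u@u))
    return [p["cy"]+p["fy"]*u[1],p["cx"]+p["fx"]*u[0]]
def save(name,im): cv2.imwrite("pics/"+name,im[:,:,::-1])
E
python3 - <<'E'
from h import *
s=bot.sense(); print(s["tool_pos"],s["eef_rot"],s["width"],s["time_s"])
ims=[]
for n in ("top","side"):
    c=cam(n); im=optics.snapshot(n); ims.append(im); print(n,c[1].round(3),c[2].round(2).tolist())
    for l,z in (("mill",0),("plain_mill",0),("mill_screw",.102),("mill_lever",None)):
        if z is not None:
            for r in optics.place_of(n,l)[:3]: print(l,r["confidence"],np.round(r["centre"],1),atz(c,r["centre"],z).round(3))
        for r in optics.find_in(n,l)[:2]: print("  box",l,r["confidence"],np.round(r["box"]))
    save(n+".png",im)
E
```

```text
pics
[0.27212757 0.5620789  0.22179139] [-1.20682515e-04  2.23495981e-01  9.74704504e-01 -8.12955781e-04] 0.9984261650636055 0.0
top [ 0.412 -0.239  0.938] [[0.02, -0.99, 0.12], [-1.0, -0.02, 0.01], [-0.01, -0.12, -0.99]]
mill 0.83 [193.8 348.9] [ 0.566 -0.362  0.   ]
  box mill 0.9 [318. 165. 387. 232.]
plain_mill 0.65 [220.6 193.2] [ 0.511 -0.087  0.   ]
  box plain_mill 0.95 [157. 194. 225. 261.]
mill_screw 0.91 [204.6 366.1] [ 0.532 -0.376  0.102]
  box mill_screw 0.96 [338. 161. 388. 231.]
  box mill_lever 0.62 [365. 203. 386. 229.]
side [0.187 0.329 0.626] [[-0.86, -0.31, 0.39], [-0.5, 0.52, -0.69], [0.01, -0.79, -0.61]]
mill 0.58 [221.2 288.6] [ 0.565 -0.353  0.   ]
  box mill 0.95 [266. 169. 333. 237.]
plain_mill 0.8 [305.5 244.1] [ 0.51  -0.084  0.   ]
  box plain_mill 0.81 [217. 248. 289. 332.]
mill_screw 0.87 [183.3 312.8] [ 0.525 -0.39   0.102]
  box mill_screw 0.95 [278. 174. 330. 194.]
```

```bash
python3 - <<'E'
import cv2,numpy as np
a=cv2.imread("pics/top.png"); b=cv2.imread("pics/side.png")
z=lambda i,x,y,w,h:cv2.resize(i[y:y+h,x:x+w],(400,400*h//w),interpolation=cv2.INTER_CUBIC)
t=np.hstack([z(a,300,150,100,100),z(a,140,180,100,100)])
u=np.hstack([a[100:300,140:540],b[120:320,130:530]])
cv2.imwrite("pics/a.png",np.vstack([t,u]))
E
```

```text
(no output)
```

View pics/a.png

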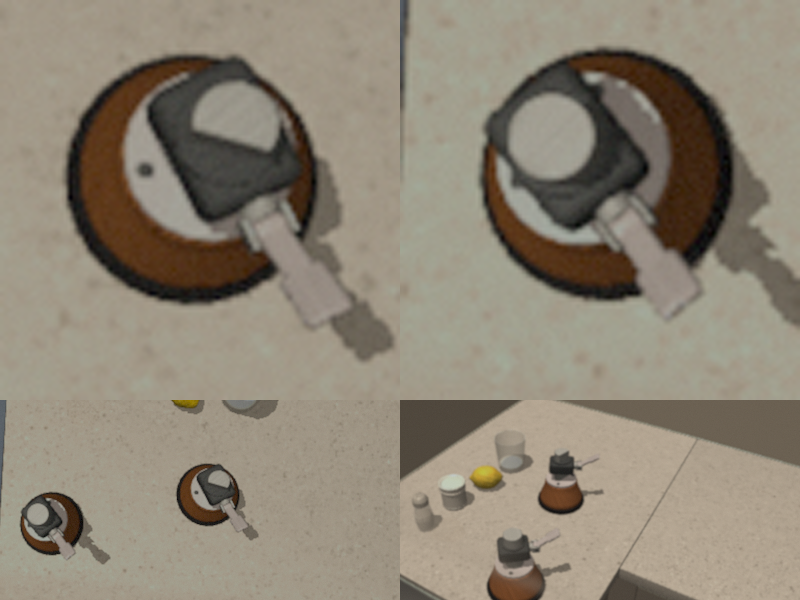

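The flat is on the right-hand mill in the top view (shaft near px (366,178)). It faces about 164°, and the lever about 208°. The left mill's shaft is round. Next I plan the approach.

```bash
cat >> h.py <<'E'
def plan(P,ang):
    """tool-down pose with tool x at world angle ang(deg): print rotvec, shift mm in tool axes"""
    s=bot.sense(); r=rot(s["eef_rot"]); a=np.radians(ang)
    T=R.from_matrix(np.array([[np.cos(a),np.sin(a),0],[np.sin(a),-np.cos(a),0],[0,0,-1]]).reshape(3,3))
    return (r.inv()*T).as_rotvec().round(3),(r.inv().apply(np.array(P)-s["tool_pos"])*1000).round(1)
E
python3 - <<'E'
from h import *
p=optics.camera_params("wrist"); print({k:p[k] for k in("fx","fy","cx","cy","k1")}); print(np.round(p["mount"],3))
print(plan([.566,-.36,.30],28))
print(plan([.40,.1,.30],90))
E
```

```text
{'fx': 291.29926591808896, 'fy': 291.29926591808896, 'cx': 275.9847649109364, 'cy': 208.72588783066692, 'k1': -0.0007328787773936639}
[[-0.001 -0.954 -0.3    0.083]
 [ 1.    -0.002  0.001 -0.001]
 [-0.001 -0.3    0.954 -0.161]
 [ 0.     0.     0.     1.   ]]
(array([ 0.   , -0.   ,  2.202]), array([-666.3, -702.4,  -77.4]))
(array([ 0.  , -0.  ,  1.12]), array([-316.5, -360.7,  -77.3]))
```

Emit:
{"op": "carry_out", "data": {"rows": [[[0,0,0.18,-41,-43,-10,0],[0,0,0.36,-82,-86,-20,0],[0,0,0.54,-123,-129,-30,0],[0,0,0.72,-164,-172,-40,0],[0,0,0.9,-205,-215,-50,0]]]}}

```text
time_s: 1.42
tool_pos: [0.3636, 0.2779, 0.2732]
eef_rot: [-0.0, 0.628, 0.779, 0.0]
ft_force: [0.7, -0.6, 0.9]
width: 1.001
grasp_force: 0.0
```

```bash
python3 -c "
from h import *
s=bot.sense();print(s['tool_pos'],s['time_s'],np.round(s['joints'],2));print(plan([.566,-.36,.25],28))"
```

```text
[0.36358031 0.27787453 0.2732259 ] 1.425 [-0.98  0.07  0.24  1.92 -0.02  1.15 -0.52]
(array([ 0.000e+00, -1.000e-03,  1.296e+00]), array([-666.3,   62.3,   22.8]))
```

Emit:
{"op": "carry_out", "data": {"rows": [[[0,0,0.18,-60,6,0,0],[0,0,0.36,-120,12,0,0],[0,0,0.54,-180,18,0,0],[0,0,0.72,-240,24,0,0],[0,0,0.9,-300,30,0,0]]]}}

```text
time_s: 2.05
tool_pos: [0.4583, -0.0084, 0.2731]
eef_rot: [-0.0, 0.904, 0.428, 0.001]
ft_force: [1.6, 0.0, 0.3]
width: 1.002
grasp_force: 0.0
```

```bash
python3 -c "
from h import *
s=bot.sense();print(s['tool_pos'],s['time_s'],np.round(s['joints'],2));print(plan([.566,-.36,.25],28))"
```

```text
[ 0.45830637 -0.00835075  0.27311758] 2.05 [-0.64  0.06  0.59  1.94 -0.04  1.15 -0.72]
(array([ 0.   , -0.002,  0.396]), array([-204.,  306.,   23.]))
```

Emit:
{"op": "carry_out", "data": {"rows": [[[0,0,0.1,-34,51,0,0],[0,0,0.2,-68,102,0,0],[0,0,0.3,-102,153,0,0],[0,0,0.396,-136,204,5,0],[0,0,0.396,-170,255,10,0]]]}}

```text
time_s: 2.68
tool_pos: [0.5502, -0.3005, 0.2625]
eef_rot: [0.0, 0.97, 0.245, 0.0]
ft_force: [0.4, 0.4, 0.8]
width: 0.997
grasp_force: 0.0
```

Emit:
{"op": "carry_out", "data": {"rows": [[[0,0,0,-15,45,10,0],[0,0,0,-15,62,13,0],[0,0,0,-15,62,13,0]]]}}

```text
time_s: 3.05
tool_pos: [0.5656, -0.3609, 0.249]
eef_rot: [-0.0, 0.97, 0.244, -0.0]
ft_force: [0.5, 0.4, -0.1]
width: 0.999
grasp_force: 0.0
```

```bash
cat > look.py <<'E'
from h import *
import sys
s=bot.sense();print(s['tool_pos'],s['time_s'],np.round(s['joints'],2))
c=cam("wrist"); im=optics.snapshot("wrist"); save(sys.argv[1],im)
pos={}
for l,z in (("mill",0),("mill_screw",.102)):
    for r in optics.place_of("wrist",l)[:2]: print(l,r["confidence"],np.round(r["centre"],1),atz(c,r["centre"],z).round(4))
for l in("mill","mill_lever"):
    for r in optics.find_in("wrist",l)[:1]: print(l,r["confidence"],np.round(r["box"]))
E
python3 look.py w1.png
```

```text
[ 0.56562334 -0.36093483  0.24902486] 3.05 [ 0.02  0.56  0.76  1.47 -0.39  1.27 -0.26]
mill 0.92 [180.8 278.6] [ 0.563  -0.3661  0.    ]
mill_screw 0.75 [227.4 273.4] [ 0.5315 -0.3755  0.102 ]
mill 0.56 [237. 141. 312. 276.]
mill_lever 0.82 [266. 227. 282. 277.]
```

View pics/w1.png

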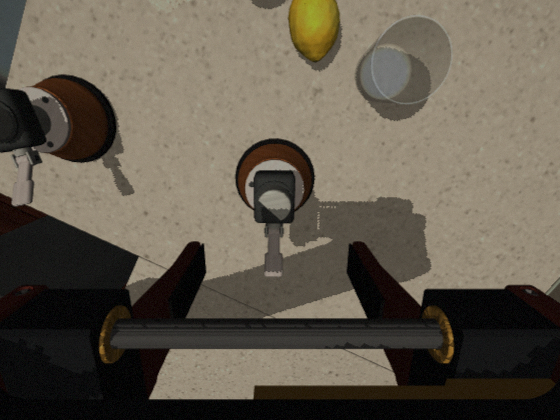

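The wrist view shows the D shaft at px (275,203), the collar at (275,197) and the lever running straight down to (274,272), so the tool is nearly lined up with the collar. I'll fit the D outline in the rectified plane at z = 0.138, and the collar top at z = 0.116.

```bash
cat > fit.py <<'E'
from h import *
import sys
from scipy.optimize import differential_evolution as DE
c=cam("wrist"); im=cv2.imread("pics/"+sys.argv[1]); g=cv2.cvtColor(im,cv2.COLOR_BGR2GRAY).astype(np.float32)
C0=np.array([.565,-.362]); N=361; S=.00025
u=(np.arange(N)-N//2)*S; X,Y=np.meshgrid(u,u,indexing="ij")   # X rows, Y cols
def rect(z):
    p=np.array([proj(c,[C0[0]+x,C0[1]+y,z]) for x,y in zip(X.ravel(),Y.ravel())],np.float32).reshape(N,N,2)
    return cv2.remap(g,p[...,1],p[...,0],cv2.INTER_CUBIC)
A=rect(.138); B=rect(.116)
def D(v,m=0.):
    x,y,t=X-v[0],Y-v[1],v[2]; a=x*np.cos(t)+y*np.sin(t)
    return (np.hypot(x,y)<.017+m)&(a<.007+m)
def cost(v):
    i=D(v,-.0005); o=D(v,.003)&~D(v,.0005); return -(A[i].mean()-A[o].mean())+ .7*A[i].std()
t0=np.radians(164)
r=DE(cost,[(-.02,.02),(-.02,.02),(t0-.6,t0+.6)],seed=1,maxiter=60,popsize=12); print("D centre",C0+r.x[:2],"flat deg",np.degrees(r.x[2]),r.fun)
# collar block darkness: rect at z .116, free centre, 56x44 in size
def cost2(v):
    x,y,t=X-v[0],Y-v[1],v[2]; a=abs(x*np.cos(t)+y*np.sin(t)); b=abs(-x*np.sin(t)+y*np.cos(t))
    i=(a<.0275)&(b<.0215); o=(a<.0285+.003)&(b<.025)&~((a<.0285)&(b<.0225))
    return np.median(B[i])+B[i&(b>.018)].mean()-2*B[o&(b>.022)&(a<.028)].mean()
t1=np.radians(208)
q=DE(cost2,[(-.03,.03),(-.03,.03),(t1-.3,t1+.3)],seed=1,maxiter=60,popsize=12); print("collar centre",C0+q.x[:2],"deg",np.degrees(q.x[2]),q.fun)
out=np.hstack([cv2.cvtColor(np.clip(k,0,255).astype(np.uint8),cv2.COLOR_GRAY2BGR) for k in(A,B)])
m=(D(r.x).astype(np.uint8)); cs,_=cv2.findContours(m,0,2); cv2.drawContours(out,cs,-1,(0,0,255),1)
t=q.x[2]; bx=cv2.boxPoints(((q.x[1]/S+N//2+N,q.x[0]/S+N//2),(44e-3/S,56e-3/S),-np.degrees(t))); cv2.polylines(out,[bx.astype(int)],True,(0,255,0))
cv2.imwrite("pics/fit_"+sys.argv[1],out)
E
python3 fit.py w1.png
```

```text
D centre [ 0.56464633 -0.35665097] flat deg 166.90859450448886 -66.35580444335938
collar centre [ 0.56639954 -0.35607223] deg 208.082541093588 -125.27831268310547
```

View pics/fit_w1.png

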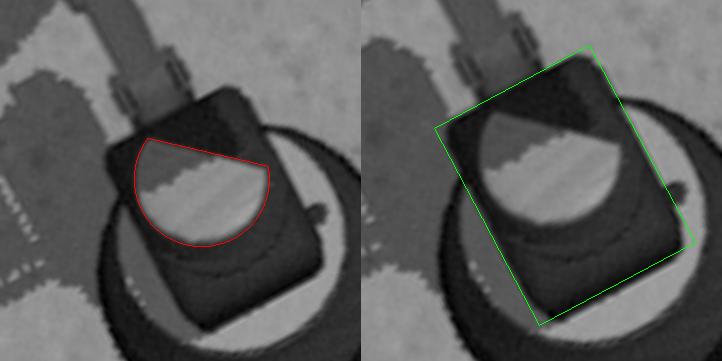

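```bash
python3 -c "
from h import *
print(plan([.5646,-.3567,.086],28.1))"
```

```text
(array([-0.   , -0.001,  0.006]), array([ -0.5,  -2.7, 164.3]))
```

Emit:
{"op": "carry_out", "data": {"rows": [[[0,0,0,-0.5,-2.7,40,0],[0,0,0,-0.5,-2.7,80,0],[0,0,0,-0.5,-2.7,120,0],[0,0,0,-0.5,-2.7,150,0],[0,0,0,-0.5,-2.7,164,0]]]}}

```text
time_s: 3.92
tool_pos: [0.5637, -0.3569, 0.0845]
eef_rot: [-0.001, 0.969, 0.246, -0.0]
ft_force: [-0.1, 0.0, 0.7]
width: 1.002
grasp_force: 0.0
```

Emit:
{"op": "carry_out", "data": {"rows": [[[0,0,0,0,0,0,80],[0,0,0,0,0,0,120],[0,0,0,0,0,0,160],[0,0,0,0,0,0,160],[0,0,0,0,0,0,160]]], "newtons": 15}}

```text
time_s: 4.55
tool_pos: [0.5642, -0.3591, 0.0861]
eef_rot: [0.001, 0.97, 0.245, 0.0]
ft_force: [1.2, -1.7, 3.4]
width: 0.498
grasp_force: 15.0
```

```bash
python3 -c "
from h import *
s=bot.sense();print(s['tool_pos'],s['time_s'],np.round(s['joints'],2),s['ft_force'],s['width']*88,s['grasp_force']);print(plan([.5646,-.3567,.086],-13.1))"
```

```text
[ 0.56421715 -0.3590738   0.08610908] 4.55 [ 0.06  0.7   0.66  1.64 -0.5   0.97 -0.17] [ 1.18646326 -1.68488053  3.41457135] 43.835752817680145 14.977515935897827
(array([ 0.001, -0.001,  0.723]), array([ 1.5, -1.9,  0.1]))
```

Emit:
{"op": "carry_out", "data": {"rows": [[[0,0,0.1,0,0,0,160],[0,0,0.22,0,0,0,160],[0,0,0.36,0,0,0,160]]], "newtons": 25}}

```text
time_s: 4.92
tool_pos: [0.5642, -0.359, 0.0861]
eef_rot: [0.0, 0.998, 0.065, 0.0]
ft_force: [-0.1, 0.4, -0.2]
width: 0.501
grasp_force: 24.9
```

```bash
python3 -c "
from h import *
s=bot.sense();print(s['tool_pos'],s['time_s'],np.round(s['joints'],2),s['ft_force'],s['wrist_torque'],s['width']*88,s['grasp_force']);print(plan([.5646,-.3567,.086],-13.1))"
```

```text
[ 0.5642072  -0.35900088  0.08609551] 4.925 [ 0.01  0.73  0.76  1.65 -0.58  1.   -0.48] [-0.07167899  0.40419958 -0.22947275] [-0.17175187  0.02136719  0.2344067 ] 44.092110988607295 24.906267821788788
(array([ 0.001, -0.001,  0.359]), array([ 0.7, -2.2,  0.1]))
```

Emit:
{"op": "carry_out", "data": {"rows": [[[0,0,0.14,0,0,0,160],[0,0,0.28,0,0,0,160],[0,0,0.36,0,0,0,160],[0,0,0.36,0,0,0,160]]]}}

```text
time_s: 5.42
tool_pos: [0.5642, -0.359, 0.0861]
eef_rot: [0.0, 0.994, -0.112, 0.0]
ft_force: [0.0, -1.0, 3.1]
width: 0.497
grasp_force: 25.0
```

Emit:
{"op": "carry_out", "data": {"rows": [[[0,0,0,0,0,0,0],[0,0,0,0,0,0,0],[0,0,0,0,0,0,0],[0,0,0,0,0,0,0]]]}}

```text
time_s: 5.92
tool_pos: [0.5637, -0.3585, 0.0856]
eef_rot: [-0.0, 0.994, -0.112, -0.0]
ft_force: [0.6, -0.1, -0.0]
width: 0.918
grasp_force: 0.0
```

Emit:
{"op": "carry_out", "data": {"rows": [[[0,0,0,0,0,-40,0],[0,0,0,0,0,-90,0],[0,0,0,0,0,-145,0],[0,0,0,0,0,-165,0],[0,0,0,0,0,-165,0]]]}}

```text
time_s: 6.55
tool_pos: [0.5642, -0.3589, 0.2516]
eef_rot: [0.0, 0.994, -0.112, 0.001]
ft_force: [-0.6, 0.5, -0.1]
width: 0.998
grasp_force: 0.0
```

```bash
sed -i 's/t1=np.radians(208)/t1=np.radians(float(sys.argv[2]))/' fit.py; python3 look.py w2.png; python3 fit.py w2.png 167; python3 -c "
from h import *
s=bot.sense();print(s['ft_force'],s['eef_rot']);print(plan([.5646,-.3567,.086],-13.1))"
```

```text
[ 0.56418654 -0.35885041  0.25156198] 6.55 [-0.09  0.61  0.96  1.49 -0.51  1.3  -0.88]
mill 0.88 [180.2 281.8] [ 0.5586 -0.3662  0.    ]
mill_screw 0.89 [228.8 275.6] [ 0.5261 -0.3498  0.102 ]
mill 0.91 [239. 141. 314. 276.]
mill_lever 0.87 [267. 227. 285. 276.]
D centre [ 0.56348666 -0.358126  ] flat deg 165.51076898106555 -33.54408645629883
collar centre [ 0.56510776 -0.35823   ] deg 163.62938731802598 -140.06295776367188
[-0.35944814  0.07612106 -1.29684958] [-5.17141228e-04  9.93670032e-01 -1.12329162e-01 -1.32622074e-03]
(array([-0.001,  0.003,  0.004]), array([  1.4,  -1.4, 162.7]))
```

View pics/fit_w2.png

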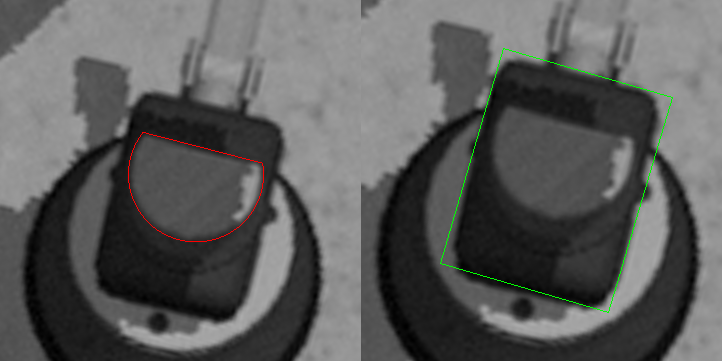

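The collar now faces nearly along the flat. I'll check the angle with straight line fits to the flat edge and the collar's sides in this same picture.

```bash
cat > edge.py <<'E'
from h import *
c=cam("wrist"); g=cv2.cvtColor(cv2.imread("pics/w2.png"),cv2.COLOR_BGR2GRAY).astype(np.float32)
C0=np.array([.5638,-.358]); a=np.radians(166.5); ex=np.array([np.cos(a),np.sin(a)]); ey=np.array([-ex[1],ex[0]])
def edge(z,along,across,horiz,sgn):
    pts=[]
    for t in np.arange(*along,.0005):
        s=np.arange(*across,.0001)
        P=[C0+(ex*k+ey*t if horiz else ex*t+ey*k) for k in s]
        p=np.array([proj(c,[*q,z]) for q in P],np.float32)
        v=cv2.GaussianBlur(cv2.remap(g,p[None,:,1],p[None,:,0],cv2.INTER_CUBIC),(0,0),5)[0]
        d=sgn*np.gradient(v); i=d.argmax(); pts.append((t,s[i],d[i]))
    pts=np.array(pts); f=np.polyfit(pts[:,0],pts[:,1],1)
    for _ in range(4):
        r=abs(np.polyval(f,pts[:,0])-pts[:,1]); k=r<=max(np.percentile(r,80),.0002); f=np.polyfit(pts[k,0],pts[k,1],1)
    return f[1]*1000,np.degrees(np.arctan(f[0]))*(-1 if horiz else 1)+166.5,r[k].max()*1000,pts[:,2].mean()
print("flat ",np.round(edge(.138,(-.012,.010),(.003,.011),True,-1),2))
for sg in(1,-1): print("side",np.round(edge(.116,(-.018,.02),((.018,.027) if sg>0 else (-.027,-.018)),False,sg),2))
print("front",np.round(edge(.116,(-.015,.015),(.02,.034),True,1),2))
E
python3 edge.py
```

```text
flat  [  6.28 164.62   0.2    2.56]
side [ 21.43 166.08   0.56   3.79]
side [-21.17 166.48   0.57   5.12]
front [ 26.16 165.88   0.42   4.09]
```

Emit:
{"op": "carry_out", "data": {"rows": [[[0,0,0,-40,0,0,255],[0,0,0,-76,0,0,255],[0,0,0,-76,0,30,255],[0,0,0,-76,0,60,255],[0,0,0,-76,0,80,255]]]}}

```text
time_s: 7.42
tool_pos: [0.4891, -0.3409, 0.1685]
eef_rot: [-0.0, 0.994, -0.112, -0.001]
ft_force: [0.0, -0.1, 0.2]
width: 0.471
grasp_force: 0.0
```

Emit:
{"op": "carry_out", "data": {"rows": [[[0,0,0,0,0,0,255],[0,0,0,0,0,0,255],[0,0,0,0,0,10,255],[0,0,0,0,0,10,255]]]}}

```text
time_s: 7.92
tool_pos: [0.4896, -0.3413, 0.1602]
eef_rot: [-0.0, 0.994, -0.112, -0.0]
ft_force: [-0.2, -0.5, 0.5]
width: 0.024
grasp_force: 0.0
```

```bash
python3 -c "
from h import *
s=bot.sense();print(s['tool_pos'],s['ft_force'],s['width'],s['time_s'])
d=np.array([np.cos(np.radians(166.5)),np.sin(np.radians(166.5))])*.077
print(plan([.564+d[0],-.3585+d[1],.1045],-13))
im=optics.snapshot('side');save('s2.png',cv2.resize(im[140:260,220:380],(800,600),interpolation=2))"
```

```text
[ 0.48964742 -0.34133531  0.16024311] [-0.21445445 -0.50978774  0.48677918] 0.024415496824140164 7.925
(array([-0.   ,  0.   ,  0.002]), array([-0.7, -0.7, 55.7]))
```

View pics/s2.png

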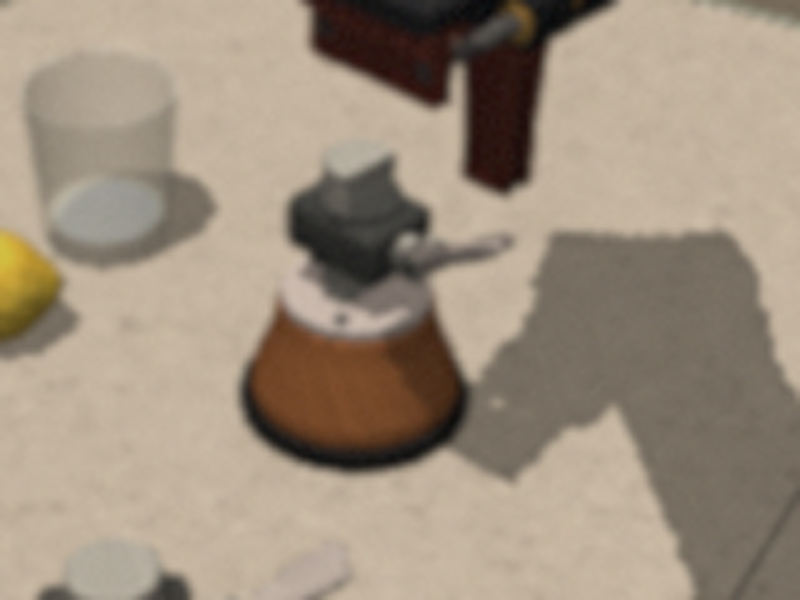

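The shut fingers (tip near px (500,185)) are above the lever tip at (505,240). I'll push down.

Emit:
{"op": "carry_out", "data": {"rows": [[[0,0,0,-0.7,-0.7,12,255],[0,0,0,-0.7,-0.7,22,255],[0,0,0,-0.7,-0.7,32,255],[0,0,0,-0.7,-0.7,42,255],[0,0,0,-0.7,-0.7,50,255]]]}}

```text
time_s: 8.6
tool_pos: [0.4875, -0.341, 0.11]
eef_rot: [-0.0, 0.994, -0.113, -0.001]
ft_force: [-4.2, 1.2, 6.4]
width: 0.009
grasp_force: 2.9
```

Emit:
{"op": "carry_out", "data": {"rows": [[[0,0,0,0,0,3,255],[0,0,0,0,0,6,255],[0,0,0,0,0,7,255],[0,0,0,0,0,7,255]]]}}

```text
time_s: 9.1
tool_pos: [0.4874, -0.341, 0.104]
eef_rot: [-0.001, 0.994, -0.113, -0.001]
ft_force: [-8.1, 2.6, 14.3]
width: 0.006
grasp_force: 7.1
```

Emit:
{"op": "carry_out", "data": {"rows": [[[0,0,0,0,0,1.5,255],[0,0,0,0,0,3,255],[0,0,0,0,0,3,255]]]}}

```text
time_s: 9.48
tool_pos: [0.4871, -0.3423, 0.1029]
eef_rot: [-0.0, 0.994, -0.113, -0.0]
ft_force: [-12.4, 4.3, 30.8]
width: 0.004
grasp_force: 15.1
```

Emit:
{"op": "carry_out", "data": {"rows": [[[0,0,0,0,0,-15,255],[0,0,0,0,0,-60,255],[0,0,0,0,0,-110,255],[0,0,0,40,0,-148,255],[0,0,0,76,0,-148,255]]]}}

```text
time_s: 10.1
tool_pos: [0.5657, -0.3586, 0.2521]
eef_rot: [0.001, 0.994, -0.112, 0.003]
ft_force: [0.1, -0.5, -0.1]
width: 0.002
grasp_force: 0.0
```

Emit:
{"op": "carry_out", "data": {"rows": [[[0,0,0,0,0,0,60],[0,0,0,0,0,0,0],[0,0,0,0,0,0,0],[0,0,0,0,0,0,0]]]}}

```text
time_s: 10.6
tool_pos: [0.5626, -0.3578, 0.2487]
eef_rot: [-0.0, 0.994, -0.113, 0.0]
ft_force: [-0.6, -0.7, 0.3]
width: 0.418
grasp_force: 0.0
```

```bash
python3 look.py w3.png; sed -i 's/"pics\/w2.png"/"pics\/w3.png"/' edge.py; python3 edge.py; python3 -c "
from h import *
im=optics.snapshot('side');a=cv2.resize(im[150:240,250:350],(400,360),interpolation=2)
w=cv2.imread('pics/w3.png')[:,:,::-1];b=cv2.resize(w[150:286,210:361],(400,360),interpolation=2)
save('f.png',np.hstack([a,b]))"
```

```text
[ 0.56264024 -0.35775388  0.24869733] 10.6 [-0.1   0.62  0.96  1.49 -0.51  1.3  -0.88]
mill 0.55 [179.  279.1] [ 0.5598 -0.3616  0.    ]
mill_screw 0.68 [228.4 276.7] [ 0.5255 -0.3501  0.102 ]
mill 0.9 [238. 139. 318. 270.]
mill_lever 0.77 [271. 226. 287. 269.]
flat  [  5.05 164.75   0.19   2.63]
side [ 22.32 167.09   0.5    3.21]
side [-20.68 166.9    1.5    5.63]
front [ 24.99 167.58   0.27   4.54]
```

View pics/f.png

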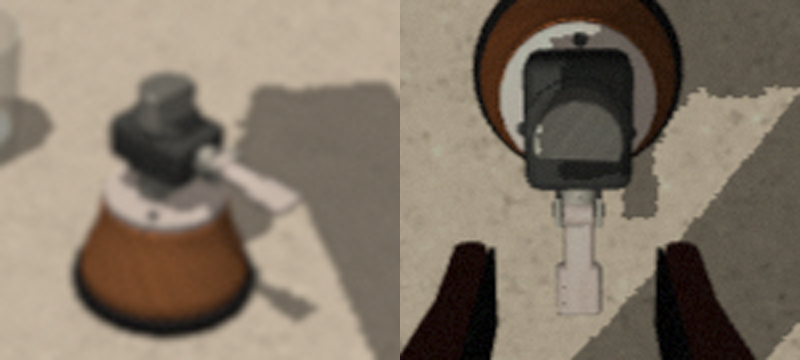

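```bash
python3 -c "
from h import *
print(order.sign_off())"
```

```text
the job is handed in; nothing more can be done
None
```

I turned the collar on the flat-shaft mill to face the flat, within about 2° by the camera, then pushed its lever down to the stop (about 31 N). The gripper was clear, the plain mill was not touched, and the job was handed in at about 11 s; the sign-off gave no verdict.

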